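# Empty the wheel bay of a twin-bay organiser into a robot kit's wooden tray

### The arm

A 6-joint arm with a two-finger parallel gripper is mounted at the origin on the work surface. World frame = base frame: x ahead of the robot, y to its left, z up, the work surface at z = 0. Lengths are in m, angles in rad, forces in N, time in s.
With the tool pointing down it reaches from about 0.325 to 0.875 m from the base axis. Payload 4.4 kg.
Tool frame: the origin (TCP) lies on the centre line of the jaws, within the pads' length; the fingertips stand 14 mm ahead of it and the grasp point (between the pads) lies 5 mm behind it (robot.nose_length is the distance from the TCP to the fingertips, in m); z points along the fingers, y is the line along which they close (so a half turn about z gives the same grasp; the last joint's range is limited). The gripper opens to 85 mm and grips with 20 to 120 N. Pads are 22 mm wide; open, the fingers measure 114 mm over their backs; the gripper's body (76 mm by 85 mm) begins 54 mm behind the grasp point. The pads swing forward as they close: fully open they stand 13 mm farther back than shut.
Start: joints at [-1.254, 0.207, 1.542, -0, 1.393, -0.15], TCP at [0.259, -0.513, 0.218] pointing down, gripper open.
Joint ranges: [-2.73, 2.73], [-0.86, 2.22], [0.23, 2.46], [-1.11, 4.25], [0.08, 2.63], [-2.82, 2.82]. Speed limits (rad/s): [2.79, 2.79, 3.14, 3.14, 3.14, 3.14].

### API

Orientations are given as a unit quaternion [w, x, y, z].
In Python, from plant import robot, optics, workorder gives the robot as it stands.
- The arm moves only by the tool send_rows, never from a script. Its argument "moves" is one flat list of numbers, 6 for each row, row after row: the shift along the tool's x, y, z in m, then the turn, a rotation vector about the tool's x, y, z in degrees. A call has 1 to 8 rows; each row is the pose to reach, as a shift and turn from the pose commanded when the call began, along the tool's axes at that moment; what a row does not reach only later rows make up. A row lasts 1/12 s, in which the tool goes at most 41.7 mm and 7.16 degrees, less where a joint would pass 70% of its speed; a pose out of reach is approached as far as the arm can. A call with a gripper value outside its range is refused whole. "claw" is the finger opening in m, from 0 to 0.0854, set as the call begins (left out, the last holds). The fingers move at their own pace and stop on an object; "squeeze" is the grip in N (left out, the last holds). Time passes only in rows, so rows that repeat a pose let the fingers close. It gives the time, the measured TCP pose, the force, the opening and the grip force at its end, in the units of the state.
- robot.read_state(): the state, without advancing time (a new reading comes with each control period).
- optics.camera(name): name is "scene" or "top"; returns (picture, depth): 420x560x3 uint8, red, green, blue; 420x560 float32, m along the optical axis (not along the pixel's ray), 0 where there is no reading.
- optics.camera_info(name): a dict with "fx", "fy", "cx", "cy" (pixels), "k1" (the pictures are not rectified: a ray, as slopes to the right and down, at radius r is drawn at 1 + k1 r^2 times it, then the intrinsics apply), "rvec" (rotation vector, rad) and "tvec" (3), from world to camera coordinates, as OpenCV has them. Camera axes: x right, y down, z forward; pixel columns grow to the right and rows downward; lengths in m; the calibration is good to about 2 mm. A picture is of the moment at which its call begins. camera_info takes no time and is no camera call.
- workorder.sign_off(): hands the job in; it is judged then, once.
The state is a dict: "time": time; "joint_pos": joint angles; "qvel": joint speeds; "tau": joint torques, N m; "tool_pos": TCP position; "tool_rot": TCP orientation; "contact_force": force on the tool from outside, world axes, zero at the start; "torque": the same for the moment, N m; "width": opening from 0.0 (shut) to 1.0 (fully open); "grip_force": force on a finger pad.
Only numpy, scipy, OpenCV 4.12 (cv2) and the standard library are available. Lean on these libraries where they do the work, as an engineer would, in place of code of your own. Each camera call takes 0.05 s, during which the arm holds its last target. There are 200 camera calls.

### The job

Lift the grey twin-bay organiser by its blue centre grip and tip it so that both black wheels slide out of their end into the wooden tray, while both orange gearmotors stay in their own bay. Then stand the organiser back upright and squarely on its green mat and let go. Do not touch the wheels or gearmotors with the fingers, and do not disturb the mouse, screwdriver or mug.

Things in the scene. Friction and masses are not known exactly. Their poses are not given: they have to be found in the camera images.
- organiser_grip (a point): Blue upright grip fin of the loose grey organiser (0.3 kg): 12 mm thick (x), 70 mm wide (y), its top 104 mm above the organiser's underside. Point on the fin's centre line, 88 mm above the underside; x along the organiser towards the wheel bay, y across, z up. Organiser 216 mm long, 144 mm wide, side walls 52 mm high. Under the fin a 12 mm thick cross wall, 52 mm high, divides it into two bays.
- wheel_mouth (a point): Middle of the floor's edge at the wheel bay's open end, 108 mm along x from the fin and 14 mm above the underside; axes as the fin's. Each bay: floor 4 mm thick, flat for 80 mm from the fin, then a 20 degree ramp rising 10 mm to the open end; no end wall. Slippery: wheels slide out once this end is tipped down some 40 to 60 degrees; up to about 70 degrees the cross wall holds the gearmotors.
- wheel1_center (a point): Black tyred wheel with white hub, 60 mm diameter, 24 mm thick, 50 g, lying flat at the start; point at its centre, z is its axle.
- wheel2_center (a point): The second such wheel; point at its centre, z is its axle.
- motor1_center (a point): Orange gearmotor block with a steel band, 64 x 30 x 24 mm, 60 g, lying flat; point at its centre, x along its length.
- motor2_center (a point): The second such gearmotor; point at its centre, x along its length.
- kit_tray: Open wooden tray, fixed to the desk, outside 280 mm (its x) by 200 mm (its y) by 60 mm high, walls and floor 10 mm thick; origin at the centre of its underside, z up.
- mat: Green mat, fixed, 250 mm (its x) by 180 mm (its y), 3 mm thick, on which the organiser stands at the start; origin at the centre of its underside, z up. The organiser's length lies along the mat's x, either way round.
- mouse: Bystander: black computer mouse, 100 x 60 x 32 mm, origin under its centre.
- screwdriver: Bystander: screwdriver, 180 mm long, lying along its x.
- mug: Bystander: blue mug with a handle, 80 mm diameter, 90 mm high, origin under its centre.
There are look-alikes about, which are no part of the job. Leave any red look-alike of the part that bears motor2_center alone.

How it is judged:
By the outcome, as a careful person would: the job done as asked, in the order asked, and still so for the second after the job is handed in, with the robot touching nothing.
It also fails if it takes over 51 s, if anything falls off the work surface, if the arm or the gripper's body presses on something with over 40 N, if the wrist force passes 120 N, or if a joint passes its speed limit or range.

## Working session

There is one attempt and no reset: what is moved stays moved. The work goes in short steps, Python scripts to look and compute and a tool call to move; the robot and the scene stay as the last step left them, time stands still between calls to the robot, and variables do not carry over. Pictures are saved under pics/ and viewed, at most 10 in all, crops included, and the job is handed in when it is done.

Besides the shell and the picture viewer there is one more tool, called after "Request:" as name(argument=value, ...) on one line, values as JSON. send_rows: Moves the arm, as the interface text tells. Its arguments: {"type":"object","properties":{"moves":{"type":"array"},"claw":{"type":"number"},"squeeze":{"type":"number"}},"required":["moves"]}

```bash
mkdir -p pics; ls; cat > h.py <<'E'
import numpy as np, cv2
from scipy.spatial.transform import Rotation as R
from plant import robot, optics, workorder
def look(n,fn=None):
    im,d=optics.camera(n)
    if fn: cv2.imwrite('pics/'+fn,im[:,:,::-1])
    return im,d
def cloud(n,d):
    c=optics.camera_info(n); h,w=d.shape
    v,u=np.mgrid[:h,:w].astype(float)
    K=np.array([[c['fx'],0,c['cx']],[0,c['fy'],c['cy']],[0,0,1]])
    p=cv2.undistortPoints(np.stack([u.ravel(),v.ravel()],1)[:,None],K,np.array([c['k1'],0,0,0,0.]))[:,0]
    z=d.ravel()[:,None]
    P=np.hstack([p*z,z])-np.ravel(c['tvec'])
    M=cv2.Rodrigues(np.ravel(c['rvec']).astype(float))[0]
    return (P@M).reshape(h,w,3)
E
python3 - <<'E'
from h import *
for n in('top','scene'):
    im,d=look(n,n+'0.png'); np.savez('/tmp/'+n,im=im,d=d)
    print(n,optics.camera_info(n))
print(robot.read_state())
E
```

```text
pics
top {'fx': 416.3024640987309, 'fy': 416.3024640987309, 'cx': 286.6790538290252, 'cy': 215.17635327030814, 'k1': -0.12962094655331327, 'rvec': array([ 2.09559623, -2.14927447,  0.1803939 ]), 'tvec': array([0.01131747, 0.59243168, 1.43314613])}
scene {'fx': 530.1109575279252, 'fy': 530.1109575279252, 'cx': 270.82702956774597, 'cy': 212.38923209260983, 'k1': -0.06015761282577894, 'rvec': array([ 2.00432928,  1.70888123, -0.54092496]), 'tvec': array([-0.06728038, -0.41723636,  1.93625282])}
{'time': 0.1, 'joint_pos': array([-1.25349511e+00,  2.07378171e-01,  1.54284458e+00, -1.08370991e-05,
        1.39348492e+00, -1.50484738e-01]), 'qvel': array([-0.0005365 , -0.0019022 , -0.00222259, -0.00073468,  0.00108984,
       -0.00049103]), 'tau': array([-4.96161956e-04, -3.84095407e+01, -2.92550594e+01, -2.81174953e-04,
        4.90378923e-03,  2.54277452e-07]), 'tool_pos': array([ 0.25904067, -0.51253602,  0.21720138]), 'tool_rot': array([-1.05338886e-03,  9.72770742e-01,  2.31767051e-01, -9.34168095e-05]), 'contact_force': array([ 0.15128108, -0.08053396,  0.66556387]), 'torque': array([ 0.02459123, -0.02032236, -0.01525537]), 'grip_force': 0.0, 'width': 0.9975817867521453}
```

View pics/top0.png

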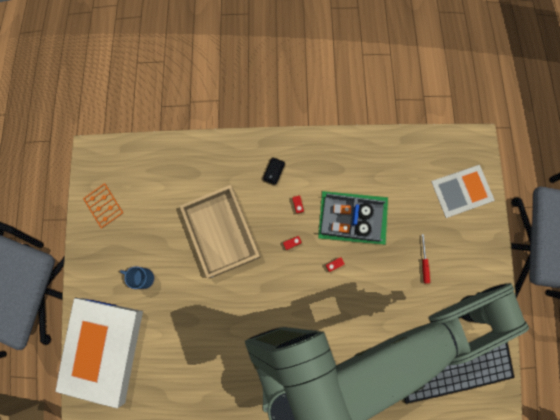

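View pics/scene0.png

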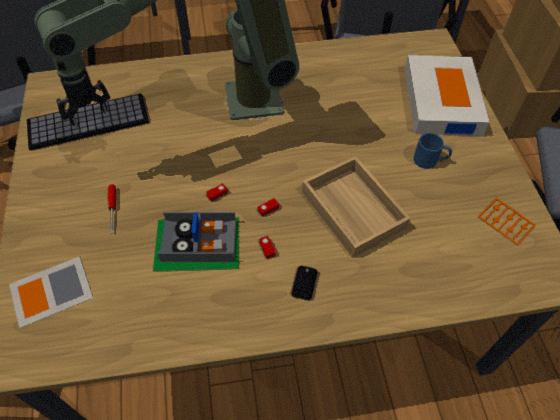

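The top view shows the organiser on its mat at (355,217), with the blue fin at about (357,215). The wheels are on its right (-y side) at (365,211) and (363,228), and the orange motors are on its left. The tray is at (219,231). The red blocks around it are look-alikes. The scene view agrees. I'll measure next.

```bash
cat >> h.py <<'E'
def measure(n,im,d):
    P=cloud(n,d); hsv=cv2.cvtColor(im,cv2.COLOR_RGB2HSV); H,S,V=[hsv[...,i].astype(int) for i in range(3)]
    ok=d>0; out={}
    reg=lambda x0,x1,y0,y1:ok&(P[...,0]>x0)&(P[...,0]<x1)&(P[...,1]>y0)&(P[...,1]<y1)
    def rect(m):
        q=P[m]; r=cv2.minAreaRect(q[:,:2].astype(np.float32))
        return [len(q)]+[round(float(t),4) for t in (*r[0],*r[1],r[2],np.median(q[:,2]),np.percentile(q[:,2],95))]
    return P,H,S,V,reg,rect
E
python3 - <<'E'
from h import *
for n in('top','scene'):
    z=np.load('/tmp/'+n+'.npz'); P,H,S,V,reg,rect=measure(n,z['im'],z['d'])
    g=(H>45)&(H<85)&(S>120)&(V>50)&(z['d']>0)&(P[...,2]<.03)&(P[...,2]>-.01)
    k,l,st,c=cv2.connectedComponentsWithStats(g.astype(np.uint8)); i=1+np.argmax(st[1:,4])
    lab=cv2.dilate((l==i).astype(np.uint8),np.ones((3,3)))
    m=l==i
    print(n,'mat',rect(m))
    r=cv2.minAreaRect(P[m][:,:2].astype(np.float32)); cx,cy=r[0]
    R0=reg(cx-.14,cx+.14,cy-.14,cy+.14)
    b=R0&(H>100)&(H<130)&(S>130)&(V>40)&(P[...,2]>.06)
    print('fin',rect(b)); print(np.round(P[b].mean(0),4), np.round(P[b&(P[...,2]>.095)].mean(0),4))
    o=R0&(H<18)&(H>5)&(S>150)&(P[...,2]>.015)&(P[...,2]<.05)
    print('motors',rect(o))
    w=R0&(P[...,2]>.045)&(P[...,2]<.065); print('walls',rect(w))
    # tray: points 45-70mm high, left
    u,v=(219,231) if n=='top' else (355,207)
    t=P[v,u]; print('trayfloor',np.round(t,3))
    w=reg(t[0]-.19,t[0]+.19,t[1]-.19,t[1]+.19)&(P[...,2]>.05)&(P[...,2]<.068); print('tray rim',rect(w))
    f=reg(t[0]-.05,t[0]+.05,t[1]-.05,t[1]+.05); print('floor z',np.median(P[f][:,2]))
E
```

```text
top mat [365, 0.5878, -0.2493, 0.243, 0.1723, 82.9962, 0.0019, 0.0084]
fin [98, 0.5794, -0.2429, 0.0128, 0.0676, 80.5655, 0.1036, 0.1104]
[ 0.5792 -0.2414  0.0986] [ 0.5802 -0.2429  0.1049]
motors [115, 0.5786, -0.2148, 0.0345, 0.0983, 84.4571, 0.0288, 0.0353]
walls [275, 0.5814, -0.2407, 0.2111, 0.1459, 80.8034, 0.0529, 0.0582]
trayfloor [0.548 0.247 0.009]
tray rim [797, 0.5427, 0.241, 0.2821, 0.2001, 21.4009, 0.0593, 0.0648]
floor z 0.009207532630811829
scene mat [1063, 0.588, -0.2493, 0.2502, 0.1843, 82.1681, 0.0029, 0.0079]
fin [167, 0.5844, -0.2444, 0.0133, 0.0714, 80.6874, 0.1025, 0.1098]
[ 0.59   -0.2434  0.0947] [ 0.586  -0.2439  0.105 ]
motors [252, 0.5879, -0.209, 0.1109, 0.0973, 45.5242, 0.0293, 0.0358]
walls [548, 0.583, -0.2419, 0.211, 0.1528, 80.9863, 0.0529, 0.0595]
trayfloor [0.542 0.247 0.013]
tray rim [1227, 0.5448, 0.2403, 0.2861, 0.2069, 21.3892, 0.0585, 0.0641]
floor z 0.009728711704753094
```

```bash
cat >> h.py <<'E'
def Rt(a,tilt=0):
    "tool y (horizontal) at yaw a deg, tool z down, then pitched so fingers point towards yaw a by tilt deg"
    a=np.radians(a); y=np.array([np.cos(a),np.sin(a),0]); z=np.array([0,0,-1.]); x=np.cross(y,z)
    return R.from_rotvec(np.radians(-tilt)*x)*R.from_matrix(np.stack([x,y,z],1))
def cur():
    s=robot.read_state(); q=s['tool_rot']; return s,np.array(s['tool_pos']),R.from_quat([q[1],q[2],q[3],q[0]])
def rel(p,Rg,p0,R0):
    return np.round(1e3*R0.inv().apply(np.array(p)-p0),1), np.round(np.degrees((R0.inv()*Rg).as_rotvec()),2)
E
python3 - <<'E'
from h import *
s,p,r=cur()
A=np.array([.583,-.243,.2]); y0=np.degrees(np.arctan2(*r.as_matrix()[[1,0],1])); p1=p;r1=r
for k in(1,2,3):
    pn=p+(A-p)*k/3; rn=Rt(y0+(80.8-y0)*k/3); print(rel(pn,rn,p1,r1)); p1,r1=pn,rn
print(Rt(0,50).as_matrix())
E
```

```text
(array([136.9, -31.5,   5.8]), array([ -0.11,  -0.07, -48.  ]))
(array([115. ,  80.7,   5.7]), array([  0.,   0., -48.]))
(array([ 17. , 139.4,   5.7]), array([  0.,   0., -48.]))
[[ 0.          0.64278761  0.76604444]
 [ 1.          0.          0.        ]
 [ 0.          0.76604444 -0.64278761]]
```

Request:
send_rows(moves=[0.137,-0.0315,0.006,0,0,-48,0.137,-0.0315,0.006,0,0,-48,0.137,-0.0315,0.006,0,0,-48,0.137,-0.0315,0.006,0,0,-48,0.137,-0.0315,0.006,0,0,-48,0.137,-0.0315,0.006,0,0,-48,0.137,-0.0315,0.006,0,0,-48], claw=0.085, squeeze=80)

```text
time: 0.68
tool_pos: [0.3677, -0.4224, 0.2116]
tool_rot: [-0.001, 0.792, 0.61, 0.0]
contact_force: [-0.3, -0.2, 0.2]
width: 0.995
grip_force: 0.0
```

Request:
send_rows(moves=[0.115,0.081,0.006,0,0,-48,0.115,0.081,0.006,0,0,-48,0.115,0.081,0.006,0,0,-48,0.115,0.081,0.006,0,0,-48,0.115,0.081,0.006,0,0,-48,0.115,0.081,0.006,0,0,-48,0.115,0.081,0.006,0,0,-48])

```text
time: 1.27
tool_pos: [0.4758, -0.3326, 0.2055]
tool_rot: [-0.001, 0.476, 0.88, 0.0]
contact_force: [-0.7, 0.3, 0.4]
width: 0.998
grip_force: 0.0
```

Request:
send_rows(moves=[0.017,0.139,0.006,0,0,-48,0.017,0.139,0.006,0,0,-48,0.017,0.139,0.006,0,0,-48,0.017,0.139,0.006,0,0,-48,0.017,0.139,0.006,0,0,-48,0.017,0.139,0.006,0,0,-48,0.017,0.139,0.006,0,0,-48,0.017,0.139,0.006,0,0,-48])

```text
time: 1.93
tool_pos: [0.5831, -0.2434, 0.1994]
tool_rot: [-0.001, 0.079, 0.997, 0.0]
contact_force: [-0.5, -0.3, -0.2]
width: 0.992
grip_force: 0.0
```

```bash
python3 - <<'E'
from h import *
s,p,r=cur(); print(s['time'],p,s['joint_pos'],rel([.583,-.243,.087],Rt(80.8),p,r))
E
```

```text
1.9333 [ 0.58306603 -0.24342522  0.19939509] [-5.32330405e-01  3.41054828e-01  1.41200830e+00 -3.32936705e-05
  1.39011892e+00 -1.94458636e+00] (array([ -0. ,   0.3, 112.4]), array([ 0.03, -0.09,  0.12]))
```

Request:
send_rows(moves=[0,0,0.035,0,0,0,0,0,0.07,0,0,0,0,0,0.095,0,0,0,0,0,0.112,0,0,0,0,0,0.112,0,0,0])

```text
time: 2.35
tool_pos: [0.5792, -0.2418, 0.0824]
tool_rot: [-0.005, 0.081, 0.997, 0.002]
contact_force: [-1.6, 0.4, -1.3]
width: 0.995
grip_force: 0.0
```

Request:
send_rows(moves=[0,0,0,0,0,0,0,0,0,0,0,0,0,0,0,0,0,0,0,0,0,0,0,0,0,0,0,0,0,0,0,0,0,0,0,0,0,0,0,0,0,0,0,0,0,0,0,0], claw=0.0)

```text
time: 3.02
tool_pos: [0.5839, -0.2447, 0.0899]
tool_rot: [0.001, 0.08, 0.997, -0.001]
contact_force: [-1.0, -1.1, 5.8]
width: 0.098
grip_force: 78.5
```

```bash
python3 - <<'E'
from h import *
s,p,r=cur(); print(s)
look('scene','grasp.png')
E
```

```text
{'time': 3.0167, 'joint_pos': array([-5.33141704e-01,  4.50208761e-01,  1.50247963e+00, -4.74034556e-04,
        1.18669372e+00, -1.94318672e+00]), 'qvel': array([ 0.00013403, -0.00019121, -0.00104158, -0.00070618, -0.0001453 ,
        0.00029992]), 'tau': array([ 5.20348940e-01, -4.21695507e+01, -2.44716829e+01,  2.99620125e-01,
       -3.56384581e-01,  6.24519584e-03]), 'tool_pos': array([ 0.58394465, -0.24468875,  0.08985242]), 'tool_rot': array([ 8.97733099e-04,  8.02008049e-02,  9.96778090e-01, -6.81199827e-04]), 'contact_force': array([-0.9518666 , -1.07724135,  5.77668442]), 'torque': array([-0.04990896,  0.28785107, -0.03750086]), 'grip_force': 78.52964440759024, 'width': 0.09828622993276437}
```

View pics/grasp.png

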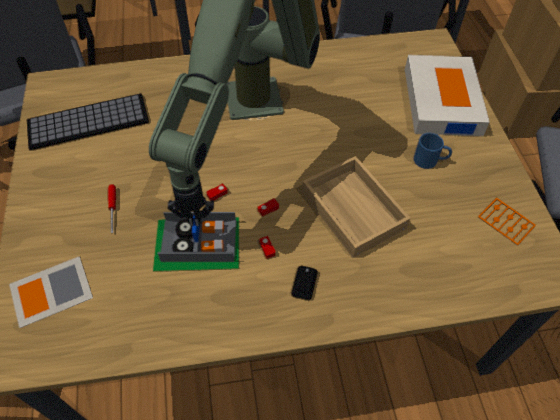

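Both pads hold the blue fin at (197,228) and nothing has moved. Next I'll lift it smoothly and plan the transfer.

Request:
send_rows(moves=[0,0,-0.005,0,0,0,0,0,-0.02,0,0,0,0,0,-0.045,0,0,0,0,0,-0.075,0,0,0,0,0,-0.105,0,0,0,0,0,-0.13,0,0,0,0,0,-0.145,0,0,0,0,0,-0.15,0,0,0])

```text
time: 3.73
tool_pos: [0.5842, -0.2443, 0.2407]
tool_rot: [0.002, 0.08, 0.997, -0.001]
contact_force: [0.8, -0.4, -4.8]
width: 0.102
grip_force: 78.5
```

```bash
cat >> h.py <<'E'
def rows(path,p,r):
    "path: list of (pos,R); split in calls of 8, print rows relative to previous call end"
    for i in range(0,len(path),8):
        print('CALL',[[float(t) for t in np.concatenate([np.round(a/1e3,3),np.round(b,1)])] for a,b in (rel(P,Q,p,r) for P,Q in path[i:i+8])])
        p,r=path[min(i+7,len(path)-1)]
sm=lambda n:[(lambda t:t*t*(3-2*t))((k+1)/n) for k in range(n)]
M0=np.array([.544,.241]); AZ=21.4; D=np.array([np.cos(np.radians(AZ)),np.sin(np.radians(AZ))])
def grip(th,out,mz):
    t=np.radians(th); c,s=np.cos(t),np.sin(t)
    return np.r_[M0+D*(out+.108*c-.074*s), mz+.108*s+.074*c]
E
python3 - <<'E'
from h import *
s,p,r=cur(); print(s['time'],p,s['contact_force'],s['width'],s['joint_pos'])
B=np.r_[M0+D*.11,.24]; y0=np.degrees(np.arctan2(*r.as_matrix()[[1,0],1])); print(B,y0)
rows([(p+(B-p)*t,Rt(y0+(AZ-y0)*t)) for t in sm(24)],p,r)
E
```

```text
3.7333 [ 0.58417591 -0.24426463  0.24070061] [ 0.81549924 -0.43178735 -4.84076344] 0.10201825982738508 [-5.32773648e-01  3.10919148e-01  1.36537430e+00  3.28168802e-04
  1.46175929e+00 -1.94318559e+00]
[0.64641614 0.28113645 0.24      ] 80.80854247687053
CALL [[0.0, 0.003, 0.0, -0.1, 0.2, 0.3], [0.0, 0.01, 0.0, -0.0, 0.2, 1.2], [0.001, 0.023, 0.0, -0.0, 0.2, 2.6], [0.002, 0.039, 0.0, -0.0, 0.2, 4.4], [0.002, 0.059, 0.0, -0.0, 0.2, 6.7], [0.004, 0.083, 0.0, -0.0, 0.2, 9.3], [0.005, 0.109, 0.0, -0.0, 0.2, 12.2], [0.006, 0.137, 0.0, -0.0, 0.2, 15.4]]
CALL [[0.009, 0.029, 0.0, 0.0, 0.0, 3.4], [0.019, 0.059, 0.0, 0.0, 0.0, 6.9], [0.029, 0.09, 0.0, 0.0, 0.0, 10.6], [0.039, 0.121, 0.0, 0.0, 0.0, 14.3], [0.049, 0.153, 0.0, 0.0, 0.0, 18.0], [0.059, 0.184, 0.0, 0.0, 0.0, 21.7], [0.069, 0.214, 0.0, 0.0, 0.0, 25.2], [0.078, 0.242, 0.0, 0.0, 0.0, 28.6]]
CALL [[0.021, 0.02, 0.0, 0.0, 0.0, 3.2], [0.04, 0.038, 0.0, 0.0, 0.0, 6.1], [0.056, 0.054, 0.0, 0.0, 0.0, 8.7], [0.071, 0.068, 0.0, 0.0, 0.0, 11.0], [0.083, 0.079, 0.0, 0.0, 0.0, 12.8], [0.092, 0.087, 0.0, 0.0, 0.0, 14.2], [0.098, 0.093, 0.0, 0.0, 0.0, 15.1], [0.099, 0.094, 0.0, 0.0, 0.0, 15.4]]
```

Request:
send_rows(moves=[0,0.003,0,0,0,0.3,0,0.01,0,0,0,1.2,0.001,0.023,0,0,0,2.6,0.002,0.039,0,0,0,4.4,0.002,0.059,0,0,0,6.7,0.004,0.083,0,0,0,9.3,0.005,0.109,0,0,0,12.2,0.006,0.137,0,0,0,15.4])

```text
time: 4.4
tool_pos: [0.5972, -0.1063, 0.2343]
tool_rot: [-0.003, 0.215, 0.977, 0.0]
contact_force: [-0.9, 0.4, -5.0]
width: 0.098
grip_force: 78.5
```

Request:
send_rows(moves=[0.009,0.029,0,0,0,3.4,0.019,0.059,0,0,0,6.9,0.029,0.09,0,0,0,10.6,0.039,0.121,0,0,0,14.3,0.049,0.153,0,0,0,18,0.059,0.184,0,0,0,21.7,0.069,0.214,0,0,0,25.2,0.078,0.242,0,0,0,28.6])

```text
time: 5.07
tool_pos: [0.6267, 0.1469, 0.2341]
tool_rot: [-0.003, 0.449, 0.894, -0.002]
contact_force: [-0.0, 0.5, -4.6]
width: 0.093
grip_force: 78.5
```

Request:
send_rows(moves=[0.021,0.02,0,0,0,3.2,0.04,0.038,0,0,0,6.1,0.056,0.054,0,0,0,8.7,0.071,0.068,0,0,0,11,0.083,0.079,0,0,0,12.8,0.092,0.087,0,0,0,14.2,0.098,0.093,0,0,0,15.1,0.099,0.094,0,0,0,15.4])

```text
time: 5.73
tool_pos: [0.6427, 0.2821, 0.2337]
tool_rot: [-0.003, 0.563, 0.827, -0.002]
contact_force: [-0.3, 0.1, -5.6]
width: 0.097
grip_force: 78.5
```

```bash
python3 - <<'E'
from h import *
s,p,r=cur(); print(s['time'],p,s['contact_force'],s['joint_pos'])
G=grip(32,.04,.075); print(G)
rows([(p+(G-p)*t,Rt(AZ,32*t)) for t in sm(16)],p,r)
rows([(grip(32+26*t,.04,.075-.015*t),Rt(AZ,32+26*t)) for t in sm(8)],G,Rt(AZ,32))
im,d=look('scene','over.png')
E
```

```text
5.7333 [0.64273495 0.28214429 0.23371011] [-0.30311945  0.14766575 -5.61943426] [ 2.89887031e-01  4.70278540e-01  1.16399812e+00  1.37073006e-03
  1.51410526e+00 -8.54070102e-02]
[0.63000644 0.27470555 0.19498684]
CALL [[-0.0, -0.0, 0.0, -0.7, -0.1, 0.1], [-0.0, -0.001, 0.002, -1.8, -0.1, 0.1], [-0.0, -0.001, 0.004, -3.3, -0.1, 0.1], [-0.0, -0.002, 0.006, -5.4, -0.1, 0.1], [-0.0, -0.003, 0.009, -7.8, -0.1, 0.1], [-0.001, -0.004, 0.012, -10.5, -0.1, 0.1], [-0.001, -0.006, 0.016, -13.4, -0.1, 0.1], [-0.001, -0.007, 0.019, -16.4, -0.1, 0.1]]
CALL [[-0.0, -0.002, 0.003, -3.0, 0.0, 0.0], [-0.0, -0.004, 0.006, -5.9, 0.0, 0.0], [-0.001, -0.007, 0.009, -8.6, 0.0, 0.0], [-0.001, -0.008, 0.011, -11.0, 0.0, -0.0], [-0.001, -0.01, 0.014, -13.0, 0.0, -0.0], [-0.001, -0.011, 0.015, -14.6, 0.0, -0.0], [-0.001, -0.012, 0.016, -15.6, -0.0, -0.0], [-0.001, -0.012, 0.017, -16.0, 0.0, 0.0]]
CALL [[-0.0, -0.002, -0.002, -1.1, 0.0, -0.0], [-0.0, -0.007, -0.006, -4.1, 0.0, 0.0], [-0.0, -0.014, -0.011, -8.2, 0.0, -0.0], [-0.0, -0.023, -0.016, -13.0, 0.0, -0.0], [-0.0, -0.033, -0.021, -17.8, 0.0, 0.0], [-0.0, -0.042, -0.024, -21.9, 0.0, -0.0], [-0.0, -0.049, -0.026, -24.9, 0.0, -0.0], [-0.0, -0.051, -0.027, -26.0, 0.0, -0.0]]
```

View pics/over.png

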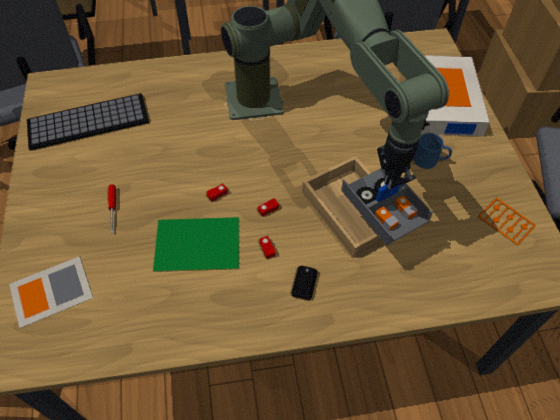

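The organiser, around (385,200), hangs level over the tray with the wheels on the base side, and the bare mat is at (198,243). I'll tip it now.

Request:
send_rows(moves=[0,0,0,-0.7,0,0,0,-0.001,0.002,-1.8,0,0,0,-0.001,0.004,-3.3,0,0,0,-0.002,0.006,-5.4,0,0,0,-0.003,0.009,-7.8,0,0,-0.001,-0.004,0.012,-10.5,0,0,-0.001,-0.006,0.016,-13.4,0,0,-0.001,-0.007,0.019,-16.4,0,0])

```text
time: 6.45
tool_pos: [0.6376, 0.2751, 0.2179]
tool_rot: [0.08, 0.558, 0.817, 0.117]
contact_force: [-0.5, 0.6, -5.6]
width: 0.097
grip_force: 78.6
```

Request:
send_rows(moves=[0,-0.002,0.003,-3,0,0,0,-0.004,0.006,-5.9,0,0,-0.001,-0.007,0.009,-8.6,0,0,-0.001,-0.008,0.011,-11,0,0,-0.001,-0.01,0.014,-13,0,0,-0.001,-0.011,0.015,-14.6,0,0,-0.001,-0.012,0.016,-15.6,0,0,-0.001,-0.012,0.017,-16,0,0])

```text
time: 7.12
tool_pos: [0.6301, 0.2716, 0.1967]
tool_rot: [0.156, 0.542, 0.794, 0.228]
contact_force: [-0.2, -0.4, -6.1]
width: 0.103
grip_force: 78.7
```

```bash
python3 - <<'E'
from h import *
s,p,r=cur(); print(s['time'],p,s['contact_force'],s['torque'],s['joint_pos'],rel(grip(32,.04,.075),Rt(AZ,32),p,r))
z=r.as_matrix()[:,2]; print('tilt',np.degrees(np.arccos(-z[2])))
rows([(grip(32+23*t,.04,.075-.01*t),Rt(AZ,32+23*t)) for t in sm(16)],p,r)
E
```

```text
7.1167 [0.63008002 0.27155602 0.19666484] [-0.22109714 -0.3732993  -6.10168405] [-0.45117084  1.0126305   0.00394961] [ 0.24922665  0.1453494   1.77018799  0.10533502  0.67269985 -0.18730086] (array([3., 0., 2.]), array([ 0.06,  0.02, -0.04]))
tilt 32.05753950410825
CALL [[0.003, -0.0, 0.002, -0.2, 0.0, -0.0], [0.003, -0.002, 0.0, -0.9, 0.0, -0.0], [0.003, -0.003, -0.001, -2.1, 0.0, -0.0], [0.003, -0.006, -0.003, -3.5, 0.0, -0.0], [0.003, -0.008, -0.006, -5.3, 0.0, -0.0], [0.003, -0.012, -0.008, -7.2, 0.0, -0.0], [0.003, -0.016, -0.011, -9.3, 0.0, -0.0], [0.003, -0.02, -0.014, -11.4, 0.0, -0.0]]
CALL [[0.0, -0.004, -0.003, -2.2, 0.0, -0.0], [0.0, -0.007, -0.006, -4.2, -0.0, -0.0], [-0.0, -0.01, -0.009, -6.2, -0.0, -0.0], [0.0, -0.014, -0.012, -7.9, 0.0, -0.0], [-0.0, -0.016, -0.014, -9.4, -0.0, -0.0], [0.0, -0.018, -0.015, -10.5, -0.0, -0.0], [-0.0, -0.02, -0.016, -11.2, -0.0, -0.0], [-0.0, -0.02, -0.016, -11.5, -0.0, -0.0]]
```

Request:
send_rows(moves=[0,0,0.001,-0.2,0,0,0,-0.002,0,-0.9,0,0,0.001,-0.003,-0.001,-2.1,0,0,0.001,-0.006,-0.003,-3.5,0,0,0.002,-0.008,-0.006,-5.3,0,0,0.003,-0.012,-0.008,-7.2,0,0,0.003,-0.016,-0.011,-9.3,0,0,0.003,-0.02,-0.014,-11.4,0,0])

```text
time: 7.78
tool_pos: [0.6088, 0.2671, 0.2008]
tool_rot: [0.211, 0.523, 0.766, 0.309]
contact_force: [-0.4, 0.1, -5.9]
width: 0.097
grip_force: 78.9
```

```bash
python3 - <<'E'
from h import *
s,p,r=cur(); print(s['time'],p,s['contact_force'],s['torque'],s['joint_pos'])
z=r.as_matrix()[:,2]; print('tilt',np.degrees(np.arccos(-z[2])))
E
```

```text
7.7833 [0.60884467 0.26707492 0.20080423] [-0.41326016  0.06049526 -5.91638995] [-0.47978613  1.11119811  0.0438628 ] [ 0.23574973  0.03879325  1.97548349  0.26051788  0.37803211 -0.34299489]
tilt 43.8689092682421
```

Request:
send_rows(moves=[0,0,-0.001,-2.2,0,0,0,0,-0.002,-4.2,0,0,0,0,-0.004,-6.2,0,0,0,0,-0.005,-7.9,0,0,0,0,-0.007,-9.4,0,0,0,0,-0.008,-10.5,0,0,0,0,-0.009,-11.2,0,0,0,0,-0.009,-11.5,0,0])

```text
time: 8.45
tool_pos: [0.6035, 0.2643, 0.2076]
tool_rot: [0.262, 0.499, 0.731, 0.383]
contact_force: [-0.3, 0.7, -5.0]
width: 0.092
grip_force: 79.1
```

```bash
python3 - <<'E'
from h import *
s,p,r=cur(); print(s['time'],p,s['contact_force'],s['torque'],s['joint_pos'])
z=r.as_matrix()[:,2]; print('tilt',np.degrees(np.arccos(-z[2])))
a,_=look('scene');b,_=look('top')
cv2.imwrite('pics/tip.png',np.hstack([cv2.resize(a[90:290,250:450],(400,400)),cv2.resize(b[140:300,140:300],(400,400))])[:,:,::-1])
E
```

```text
8.45 [0.60349525 0.264331   0.20755146] [-0.26925496  0.65755415 -4.9691119 ] [-0.48586343  1.19362236  0.02430321] [ 0.21799755  0.00826843  2.11739951  1.16142302  0.13745018 -1.24666605]
tilt 55.373751453743104
```

View pics/tip.png

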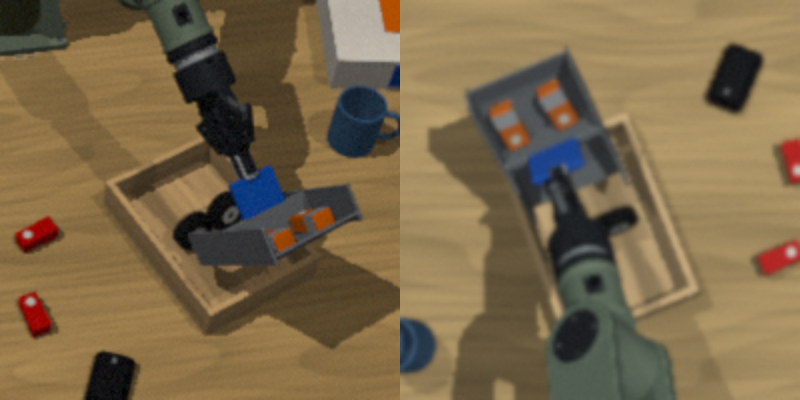

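The organiser is tipped 55°. The wheels (black discs at about (205,220) in the left crop) have slid to the mouth and into the tray, and both motors are still held. I'll pause, then raise it to clear the wheels.

Request:
send_rows(moves=[0,0,0,0,0,0,0,0,0,0,0,0,0,0.005,-0.001,0,0,0,0,0.013,-0.003,0,0,0,0,0.024,-0.006,0,0,0,0,0.035,-0.008,0,0,0,0,0.045,-0.01,0,0,0,0,0.05,-0.011,0,0,0])

```text
time: 9.22
tool_pos: [0.6226, 0.2724, 0.257]
tool_rot: [0.262, 0.499, 0.732, 0.384]
contact_force: [-0.1, 0.6, -3.8]
width: 0.098
grip_force: 79.0
```

```bash
python3 - <<'E'
from h import *
s,p,r=cur(); print(s['time'],p,s['contact_force'],s['torque'],s['joint_pos'])
z=r.as_matrix()[:,2]; print('tilt',np.degrees(np.arccos(-z[2])))
a,_=look('scene');b,_=look('top')
cv2.imwrite('pics/tip2.png',np.hstack([cv2.resize(a[90:290,250:450],(400,400)),cv2.resize(b[140:300,140:300],(400,400))])[:,:,::-1])
E
```

```text
9.2167 [0.62261888 0.27243859 0.25695823] [-0.14469047  0.61342643 -3.78510205] [-0.47270363  1.04242437 -0.0411267 ] [ 0.22603873 -0.03301228  2.03395996  0.60211666  0.21506667 -0.67627621]
tilt 55.440581194131525
```

View pics/tip2.png

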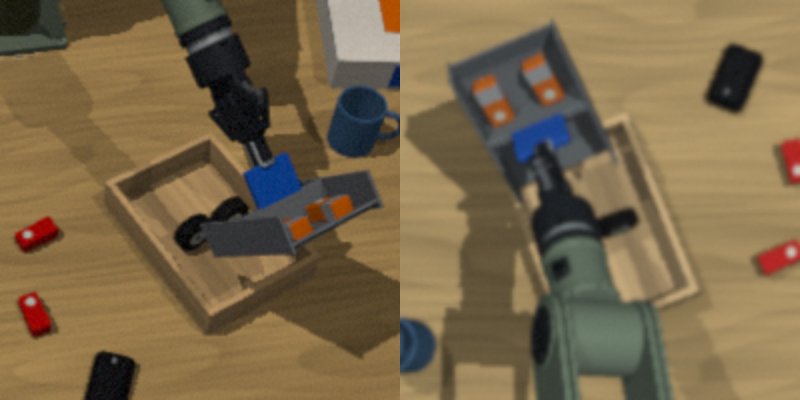

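The wheels now lie in the tray at (210,225) in the left crop, clear of the raised mouth, and the motors are still in their bay. I'll untilt and return it.

```bash
python3 - <<'E'
from h import *
for n in('scene','top'):
    im,d=look(n); P,H,S,V,reg,rect=measure(n,im,d)
    g=(H>45)&(H<85)&(S>120)&(V>50)&reg(.4,.75,-.45,-.1); print('mat',rect(g))
    w=reg(.40,.68,.1,.4)&(V<60)&(S<120)&(P[...,2]<.12)&(P[...,2]>.02); print('wheels',rect(w))
s,p,r=cur()
B=np.array([.655,.284,.26]); sl=np.degrees
rows([(p+(B-p)*t,Rt(AZ,55.4*(1-t))) for t in sm(16)],p,r)
C=np.array([.588,-.249,.24])
rows([(B+(C-B)*t,Rt(AZ+(82.4-AZ)*t)) for t in sm(24)],B,Rt(AZ))
E
```

```text
mat [4251, 0.5873, -0.2502, 0.2505, 0.186, 82.7884, 0.0029, 0.0079]
wheels [279, 0.5519, 0.2516, 0.2684, 0.1101, 54.613, 0.0605, 0.0721]
mat [2976, 0.5884, -0.2491, 0.2441, 0.1733, 83.0936, 0.0016, 0.0071]
wheels [103, 0.5498, 0.2121, 0.0233, 0.0534, 21.4416, 0.0636, 0.0724]
CALL [[-0.0, 0.0, 0.0, 0.5, -0.0, 0.0], [-0.0, 0.001, 0.001, 2.2, -0.0, 0.0], [-0.0, 0.002, 0.002, 5.0, -0.0, 0.0], [-0.0, 0.004, 0.004, 8.5, -0.0, 0.0], [-0.0, 0.006, 0.006, 12.7, -0.0, 0.0], [-0.0, 0.008, 0.008, 17.4, -0.0, 0.0], [-0.001, 0.01, 0.011, 22.4, -0.0, 0.0], [-0.001, 0.013, 0.013, 27.5, -0.0, 0.0]]
CALL [[-0.0, 0.003, 0.001, 5.2, 0.0, 0.0], [-0.0, 0.006, 0.002, 10.2, 0.0, -0.0], [-0.0, 0.009, 0.003, 14.8, 0.0, 0.0], [-0.0, 0.012, 0.004, 19.0, -0.0, 0.0], [-0.001, 0.014, 0.005, 22.6, 0.0, -0.0], [-0.001, 0.016, 0.005, 25.3, 0.0, 0.0], [-0.001, 0.017, 0.006, 27.1, -0.0, 0.0], [-0.001, 0.017, 0.006, 27.7, 0.0, 0.0]]
CALL [[-0.002, -0.001, 0.0, 0.0, 0.0, -0.3], [-0.009, -0.005, 0.0, 0.0, 0.0, -1.2], [-0.02, -0.011, 0.001, 0.0, 0.0, -2.6], [-0.035, -0.019, 0.002, 0.0, 0.0, -4.5], [-0.053, -0.029, 0.002, 0.0, 0.0, -6.8], [-0.074, -0.04, 0.003, 0.0, 0.0, -9.5], [-0.097, -0.053, 0.004, 0.0, 0.0, -12.5], [-0.122, -0.067, 0.005, 0.0, 0.0, -15.8]]
CALL [[-0.022, -0.022, 0.001, 0.0, 0.0, -3.5], [-0.045, -0.044, 0.002, 0.0, 0.0, -7.1], [-0.068, -0.067, 0.004, 0.0, 0.0, -10.9], [-0.092, -0.09, 0.005, 0.0, 0.0, -14.7], [-0.116, -0.114, 0.006, 0.0, 0.0, -18.5], [-0.14, -0.137, 0.007, 0.0, 0.0, -22.2], [-0.163, -0.159, 0.008, 0.0, 0.0, -25.9], [-0.185, -0.181, 0.01, 0.0, 0.0, -29.4]]
CALL [[-0.008, -0.028, 0.001, 0.0, 0.0, -3.3], [-0.016, -0.053, 0.002, 0.0, 0.0, -6.3], [-0.022, -0.076, 0.003, 0.0, 0.0, -9.0], [-0.028, -0.096, 0.004, 0.0, 0.0, -11.3], [-0.032, -0.112, 0.004, 0.0, 0.0, -13.2], [-0.036, -0.124, 0.005, 0.0, 0.0, -14.6], [-0.038, -0.131, 0.005, 0.0, 0.0, -15.5], [-0.039, -0.134, 0.005, 0.0, 0.0, -15.8]]
```

Request:
send_rows(moves=[0,0,0,0.5,0,0,0,0.001,0.001,2.2,0,0,0,0.002,0.002,5,0,0,0,0.004,0.004,8.5,0,0,0,0.006,0.006,12.7,0,0,0,0.008,0.008,17.4,0,0,-0.001,0.01,0.011,22.4,0,0,-0.001,0.013,0.013,27.5,0,0])

```text
time: 10.08
tool_pos: [0.6377, 0.2775, 0.2567]
tool_rot: [0.134, 0.547, 0.802, 0.196]
contact_force: [0.4, 0.7, -4.3]
width: 0.09
grip_force: 78.8
```

Request:
send_rows(moves=[0,0.003,0.001,5.2,0,0,0,0.006,0.002,10.2,0,0,0,0.009,0.003,14.8,0,0,0,0.012,0.004,19,0,0,-0.001,0.014,0.005,22.6,0,0,-0.001,0.016,0.005,25.3,0,0,-0.001,0.017,0.006,27.1,0,0,-0.001,0.017,0.006,27.7,0,0])

```text
time: 10.75
tool_pos: [0.6569, 0.2839, 0.2586]
tool_rot: [-0.0, 0.563, 0.826, 0.001]
contact_force: [0.4, 0.4, -3.8]
width: 0.099
grip_force: 78.7
```

```bash
python3 - <<'E'
from h import *
s,p,r=cur(); print(s['time'],p,s['contact_force'],np.degrees(r.as_rotvec()),rel([.655,.284,.26],Rt(AZ),p,r))
a,_=look('scene');b,_=look('top')
cv2.imwrite('pics/up.png',np.hstack([cv2.resize(a[90:290,250:450],(400,400)),cv2.resize(b[140:300,140:300],(400,400))])[:,:,::-1])
E
```

```text
10.75 [0.65686361 0.28393674 0.25864137] [ 0.43988842  0.43513402 -3.79754895] [-1.01407966e+02 -1.48706633e+02 -1.19375909e-01] (array([ 0.7, -1.7, -1.4]), array([ 0.06, -0.05,  0.02]))
```

View pics/up.png

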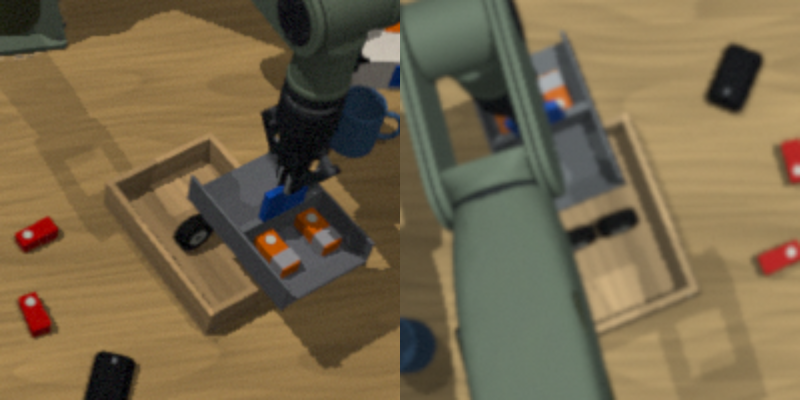

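The organiser is level, its wheel bay is empty and both motors are in place. Both wheels stand in the tray, at (582,235) and (618,222) in the right crop. Now back to the mat.

Request:
send_rows(moves=[-0.002,-0.001,0,0,0,-0.3,-0.009,-0.005,0,0,0,-1.2,-0.02,-0.011,0.001,0,0,-2.6,-0.035,-0.019,0.002,0,0,-4.5,-0.053,-0.029,0.002,0,0,-6.8,-0.074,-0.04,0.003,0,0,-9.5,-0.097,-0.053,0.004,0,0,-12.5,-0.122,-0.067,0.005,0,0,-15.8])

```text
time: 11.52
tool_pos: [0.6369, 0.1448, 0.2557]
tool_rot: [0.001, 0.443, 0.897, 0.001]
contact_force: [0.6, -0.4, -4.8]
width: 0.098
grip_force: 78.7
```

Request:
send_rows(moves=[-0.022,-0.022,0.001,0,0,-3.5,-0.045,-0.044,0.002,0,0,-7.1,-0.068,-0.067,0.004,0,0,-10.9,-0.092,-0.09,0.005,0,0,-14.7,-0.116,-0.114,0.006,0,0,-18.5,-0.14,-0.137,0.007,0,0,-22.2,-0.163,-0.159,0.008,0,0,-25.9,-0.185,-0.181,0.01,0,0,-29.4])

```text
time: 12.18
tool_pos: [0.6048, -0.1131, 0.246]
tool_rot: [0.002, 0.201, 0.98, 0.0]
contact_force: [-0.5, 0.7, -4.4]
width: 0.096
grip_force: 78.7
```

Request:
send_rows(moves=[-0.008,-0.028,0.001,0,0,-3.3,-0.016,-0.053,0.002,0,0,-6.3,-0.022,-0.076,0.003,0,0,-9,-0.028,-0.096,0.004,0,0,-11.3,-0.032,-0.112,0.004,0,0,-13.2,-0.036,-0.124,0.005,0,0,-14.6,-0.038,-0.131,0.005,0,0,-15.5,-0.039,-0.134,0.005,0,0,-15.8])

```text
time: 12.85
tool_pos: [0.5872, -0.2513, 0.2404]
tool_rot: [0.001, 0.067, 0.998, -0.0]
contact_force: [0.0, 0.3, -4.2]
width: 0.097
grip_force: 78.7
```

```bash
python3 - <<'E'
from h import *
im,d=look('scene'); s,p,r=cur(); print(s['time'],p,s['contact_force'],rel([.588,-.2497,.11],Rt(82.6),p,r))
P,H,S,V,reg,rect=measure('scene',im,d)
b=reg(.45,.75,-.4,-.1)&(H>100)&(H<130)&(S>130)&(V>40); print('fin',rect(b))
w=reg(.4,.75,-.42,-.08)&(P[...,2]>.185)&(P[...,2]<.215)&~b&(V>40); print('walls',rect(w))
E
```

```text
12.9 [ 0.58739537 -0.25117981  0.24038064] [-0.09043672 -1.10423152 -4.06305785] (array([-1.000e-01,  1.600e+00,  1.304e+02]), array([-0.01,  0.15, -0.27]))
fin [152, 0.5888, -0.2484, 0.0145, 0.0684, 83.5882, 0.2448, 0.2885]
walls [760, 0.5875, -0.2493, 0.2131, 0.1506, 82.0347, 0.1986, 0.2078]
```

Request:
send_rows(moves=[0,0,0.008,0,0,0,0,0.001,0.028,0,0,0,0,0.001,0.055,0,0,0,0,0.001,0.085,0,0,0,0,0.001,0.11,0,0,0,0,0.001,0.127,0,0,0,0,0.001,0.138,0,0,0,0,0.001,0.142,0,0,0])

```text
time: 13.57
tool_pos: [0.5869, -0.2469, 0.0951]
tool_rot: [-0.001, 0.066, 0.998, 0.002]
contact_force: [0.1, 0.7, -4.0]
width: 0.097
grip_force: 78.7
```

Request:
send_rows(moves=[0,0,0.001,0,0,0,0,0,0.002,0,0,0,0,0,0.003,0,0,0,0,0,0.004,0,0,0,0,0,0.004,0,0,0])

```text
time: 13.98
tool_pos: [0.5891, -0.2492, 0.0951]
tool_rot: [0.002, 0.066, 0.998, -0.0]
contact_force: [-0.6, -0.3, -4.4]
width: 0.102
grip_force: 78.7
```

Request:
send_rows(moves=[0,0,0.001,0,0,0,0,0,0.002,0,0,0,0,0,0.003,0,0,0,0,0,0.003,0,0,0,0,0,0.003,0,0,0])

```text
time: 14.4
tool_pos: [0.5883, -0.2488, 0.0908]
tool_rot: [0.001, 0.066, 0.998, 0.0]
contact_force: [0.3, 0.4, -4.2]
width: 0.1
grip_force: 78.7
```

Request:
send_rows(moves=[0,0,0.001,0,0,0,0,0,0.001,0,0,0,0,0,0.002,0,0,0,0,0,0.002,0,0,0,0,0,0.002,0,0,0])

```text
time: 14.82
tool_pos: [0.5886, -0.249, 0.0899]
tool_rot: [0.001, 0.066, 0.998, 0.0]
contact_force: [-2.0, 1.1, 1.5]
width: 0.092
grip_force: 79.5
```

Contact. Now I'll open the jaws and retreat straight up.

Request:
send_rows(moves=[0,0,0,0,0,0,0,0,0,0,0,0,0,0,0,0,0,0,0,0,0,0,0,0,0,0,0,0,0,0,0,0,0,0,0,0,0,0,0,0,0,0,0,0,0,0,0,0], claw=0.06)

```text
time: 15.48
tool_pos: [0.5885, -0.2488, 0.089]
tool_rot: [0.001, 0.066, 0.998, 0.0]
contact_force: [-0.0, 1.1, 1.1]
width: 0.705
grip_force: 0.0
```

Request:
send_rows(moves=[0,0,-0.01,0,0,0,0,0,-0.03,0,0,0,0,0,-0.06,0,0,0,0,0,-0.1,0,0,0,0,0,-0.13,0,0,0,0,0,-0.16,0,0,0,0,0,-0.18,0,0,0,0,0,-0.18,0,0,0])

```text
time: 16.15
tool_pos: [0.5911, -0.2506, 0.2772]
tool_rot: [0.007, 0.066, 0.998, -0.003]
contact_force: [0.2, -0.2, 1.5]
width: 0.706
grip_force: 0.0
```

```bash
python3 - <<'E'
from h import *
s,p,r=cur(); print(s['time'],p,s['contact_force'],s['width'])
for n in('top','scene'):
    im,d=look(n,n+'_end.png'); P,H,S,V,reg,rect=measure(n,im,d)
    w=reg(.43,.73,-.4,-.1)&(P[...,2]>.045)&(P[...,2]<.065); print(n,'walls',rect(w))
E
```

```text
16.15 [ 0.59111857 -0.25060477  0.27723401] [ 0.19197098 -0.21303438  1.51395514] 0.7056841018934894
top walls [72, 0.5919, -0.1959, 0.1114, 0.1451, 81.5826, 0.053, 0.0595]
scene walls [505, 0.588, -0.2467, 0.2111, 0.1512, 81.856, 0.0525, 0.0584]
```

View pics/scene_end.png

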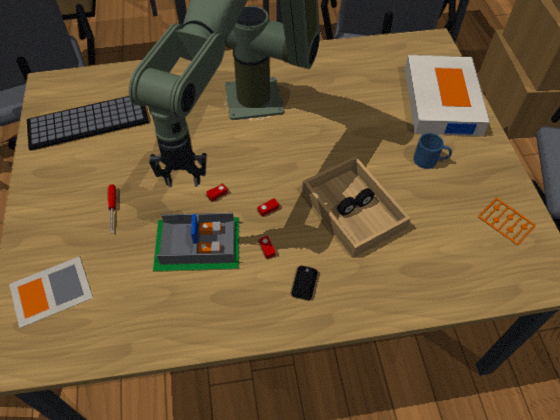

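The organiser stands squarely on the mat at (198,240) with both motors in their bay. Both wheels are in the tray at (348,206) and (366,197), and the bystanders haven't moved. I'll hand in.

```bash
python3 -c "
from h import *
print(workorder.sign_off())"
```

```text
the job is handed in; nothing more can be done
None
```

The job is handed in at about 16 s: both wheels are in the tray, both gearmotors are still in their bay, and the organiser stands released and square on its mat, with the mouse, screwdriver and mug undisturbed.

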